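# Clear the chuck key off the nest, then seat the cup to be checked

### The arm

A 6-joint arm with a two-finger parallel gripper is mounted at the origin on a cart in front of the work surface, level with it; the furniture and walls round the work are solid. World frame = base frame: x ahead of the robot, y to its left, z up, the work surface at z = 0. Lengths are in mm, angles in degrees, forces in N, time in s.
With the tool pointing down it reaches from about 350 to 975 mm from the base axis. Payload 7.1 kg.
Tool frame: the origin (TCP) lies between the finger pads; the fingertips stand ctrl.tcp_to_tips ahead of it and the grasp point (between the pads) lies 8 mm behind it (ctrl.tcp_to_tips is the distance from the TCP to the fingertips, in mm); z points along the fingers, y is the direction in which the jaws open and shut (so a half turn about z gives the same grasp; the last joint's range is limited). The gripper opens to 88 mm and grips with 3 to 60 N. Pads are 20 mm wide; open, the fingers measure 115 mm over their backs; the gripper's body (75 mm by 178 mm) begins 61 mm behind the grasp point.
Start: joints at [66.119, 24.242, 93.386, -0, 62.372, -1.089], TCP at [242.087, 576.193, 233.675] pointing down, gripper open.
Joint ranges: [-172.04, 172.04], [-51.8, 120.97], [4.93, 147.93], [-75.15, 255.16], [6.16, 154.13], [-145.62, 145.62]. Speed limits (degrees/s): [136.94, 136.94, 172.46, 180, 180, 180].

### API

Orientations are given as [roll, pitch, yaw] about the fixed x, y, z axes, in that order (R = Rz(yaw) Ry(pitch) Rx(roll)).
In Python, from workcell import ctrl gives the robot as it stands. The module is installed in compiled form; this text tells all that it offers.
- The arm moves only by the shell command python3 -m inch 'ROWS' [OPENING] [FORCE]. ROWS is JSON, a list of rows, each an object of numbers: "x", "y", "z": the shift along the tool's x, y, z in mm; "rx", "ry", "rz": the turn, a rotation vector about the tool's x, y, z in degrees. A call has 1 to 12 rows; each row shifts and turns the pose as measured when the row begins, along the tool's axes as they then stand; what a row does not reach is not made up. A row lasts 1/10 s, in which the tool goes at most 50 mm and 8.59 degrees, less where a joint would pass 70% of its speed; a pose out of reach is approached as far as the arm can. A call is refused whole if a number of a shift passes 50 or a number of a turn 8.59, either way. A call with a gripper value outside its range is refused whole. OPENING is the opening in per cent of the stroke, from 0 (shut) to 100 (fully open), set as the call begins (- or left out, the last holds). The fingers move at their own pace and stop on an object; FORCE is the grip in N (left out, the last holds). Time passes only in rows, so rows that do not move let the fingers close. It gives the time, the measured TCP pose, the force and the opening at its end, in the units of the state.
- ctrl.observe(): the state, without advancing time (a new reading comes with each control period).
- ctrl.snapshot(name): name is "scene" or "top"; returns a dict with "pixels" (384x512x3 uint8, red, green, blue), "fx", "fy", "cx", "cy" (pixels), "R" (3x3) and "t" (3): a world point X has camera coordinates R X + t. Camera axes: x right, y down, z forward; pixel columns grow to the right and rows downward; lengths in mm; the calibration is good to about 2 mm. A picture is of the moment at which its call begins. There is no depth.
- ctrl.job_done(): hands the job in, once; it reports no verdict.
The state is a dict: "time_s": time; "joint_pos": joint angles; "dq": joint speeds; "joint_torque": joint torques, N m; "eef_pos": TCP position; "tool_rot": TCP orientation; "ft_force": force on the tool from outside, world axes, zero at the start; "ft_torque": the same for the moment, N m; "opening": finger opening in mm.
Only numpy, scipy, OpenCV 4.12 (cv2) and the standard library are available. Lean on these libraries where they do the work, as an engineer would, in place of code of your own. Each camera call takes 0.05 s, during which the arm holds its last target.

### The job

A chuck key has been left lying across the round checking nest. Take it away and lay it flat on the middle of the black rubber tool mat, then stand the one cup of the group beside the nest that is mouth up (its neighbours, already checked, are mouth down) upright in the nest, right down on its seat inside the ring. Set both down gently, do not drop them.

Things in the scene. Friction and masses are not known exactly. Their poses are not given: they have to be found in the camera images.
- chuck_key: Steel T-shaped chuck key, 18 mm high, 0.28 kg, lying across the nest's ring. Origin: underside, mid-outline; z up. Own frame, mm: T bar 11 thick, from (-10,-56) to (49,56), crosses the round shaft at (19,0); shaft 18 thick, from there along (-0.88,0.47), for 57 mm, then tapers to its end at (-53,38). Centre of mass near (4,8). Grasp across the shaft at about (-4,12), closing along (0.47,0.88).
- cup: Plain drawn steel cup to seat, 64 mm diameter, 47 mm high, thin wall, 62 g: the only mouth-up one of the four cups standing together just left of the nest. The mouth-down ones (same size, at least 95 mm off centre to centre) and the ones farther left by the machine are bystanders. Origin: centre of its underside; z up to the mouth. Grasp across the outside, any yaw, 25 to 40 mm up.
- nest: Fixed checking nest: square grey steel plate 120 x 120 x 8 mm with an aluminium ring on it, bore 84 mm, outside 100 mm, 8 mm high (top 16 mm above the worktop; the key lies on this). Low screw heads at the corners. Origin: on the ring's axis at the plate's underside, worktop height; z up. The cup's seat is the plate's top inside the ring, 8 mm above the origin.
- tool_mat: Black rubber tool mat fixed on the worktop right of the nest, square 150 x 150 mm, 3 mm thick with a slightly raised edge, empty. Origin: centre of its underside, at worktop height; z up.
Things that resemble listed ones, but are neither listed nor needed, are in the scene too. What is shaped like the cup but orange is not meant.

How it is judged (in metres and radians):
On the way, in this order (a step that is already met when the one before it is completed fails the run):
1. the chuck key lies released on the tool mat (horizontal distance between chuck_key and tool_mat below 0.045 m and height (world z) of chuck_key below 0.012 m and angle between chuck_key's own z axis and vertical below 0.18 rad and linear speed of chuck_key below 0.03 m/s and contact force between the fingers and chuck_key below 0.1 N), for 0.2 s.
2. the cup stands down inside the nest's ring (horizontal distance between cup and nest below 0.013 m and z of cup in the frame of nest below 0.0115 m and angle between cup's own z axis and vertical below 0.18 rad and linear speed of cup below 0.03 m/s), for 0.2 s.
At the end, for the whole second after the job is handed in: The chuck key lies flat (within 10 degrees) on the tool mat, its origin within 45 mm of the mat's centre, and the mouth-up cup stands upright (within 10 degrees) on the nest's seat inside the ring, within 13 mm of its axis and no more than 3.5 mm above the seat; both at rest (all of step 2 and horizontal distance between chuck_key and tool_mat below 0.045 m and height (world z) of chuck_key below 0.012 m and angle between chuck_key's own z axis and vertical below 0.18 rad and linear speed of chuck_key below 0.03 m/s); the robot touches nothing.
It fails at once if the chuck key is dropped or flung: moves faster than 0.8 m/s within 50 mm of the worktop (height (world z) of chuck_key below 0.05 m and linear speed of chuck_key above 0.8 m/s).
It fails at once if the cup is dropped or flung: moves faster than 0.8 m/s within 50 mm of the worktop (height (world z) of cup below 0.05 m and linear speed of cup above 0.8 m/s).
It also fails if it takes over 51 s, if anything falls off the work surface, if the arm or the gripper's body presses on something with over 40 N, if the wrist force passes 120 N, or if a joint passes its speed limit or range.

## Working session

There is one attempt and no reset: what is moved stays moved. The work goes in short steps, Python scripts to look and compute and a shell command to move; the robot and the scene stay as the last step left them, time stands still between calls to the robot, and variables do not carry over. Pictures are saved under pics/ and viewed, and the job is handed in when it is done.

```bash
mkdir -p pics; ls
cat > h.py <<'E'
import numpy as np, cv2
from workcell import ctrl
def snap(n,f):
    s=ctrl.snapshot(n); cv2.imwrite('pics/'+f,cv2.cvtColor(np.asarray(s['pixels']),cv2.COLOR_RGB2BGR)); 
    np.savez('pics/'+f+'.npz',**{k:np.asarray(v) for k,v in s.items()}); return s
def ray(s,u,v,z):
    R=np.array(s['R']);t=np.array(s['t']);C=-R.T@t
    d=R.T@np.array([(u-s['cx'])/s['fx'],(v-s['cy'])/s['fy'],1.]);return C+d*(z-C[2])/d[2]
def proj(s,X):
    c=np.array(s['R'])@np.array(X,float)+np.array(s['t']);return np.array([s['fx']*c[0]/c[2]+s['cx'],s['fy']*c[1]/c[2]+s['cy']])
E
python3 - <<'E'
from h import *
print(ctrl.observe(), ctrl.tcp_to_tips)
for n in ['scene','top']:
    s=snap(n,n+'0.png'); R=np.array(s['R']);print(n,s['fx'],-R.T@np.array(s['t']),R)
E
```

```text
pics
{'time_s': 0.0, 'joint_pos': array([ 6.61190682e+01,  2.42833932e+01,  9.34298071e+01,  1.75873438e-03,
        6.23705873e+01, -1.08738544e+00]), 'dq': array([-0.0223434 ,  0.01921739, -0.0601641 ,  0.03725823, -0.06786733,
        0.02202531]), 'joint_torque': array([-1.39181491e-03, -5.44626224e+01, -2.73667878e+01,  6.42508571e-02,
        2.29422312e-02, -9.15678993e-05]), 'eef_pos': array([241.88066721, 575.74013267, 232.92412797]), 'tool_rot': array([-1.79916257e+02, -3.14676747e-03,  1.57205635e+02]), 'ft_force': array([ 0.45492411,  0.54853072, -0.3923822 ]), 'ft_torque': array([0.00920634, 0.03817614, 0.00325806]), 'opening': 88.00001544183047} 11.0
scene 490.83919455161396 [  89.83181408 -630.59550141  555.45732545] [[ 0.89978823 -0.43580051  0.02142575]
 [-0.19185967 -0.43927635 -0.8776253 ]
 [ 0.39188137  0.78556617 -0.47886823]]
top 418.3529320902575 [416.38314783 199.42718311 911.53743096] [[-1.80507260e-02 -9.99833772e-01 -2.56914954e-03]
 [-9.95371236e-01  1.82126340e-02 -9.43631402e-02]
 [ 9.43942453e-02  8.53934360e-04 -9.95534528e-01]]
```

View pics/scene0.png

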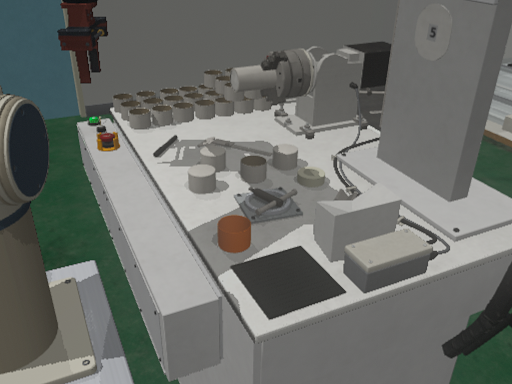

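View pics/top0.png

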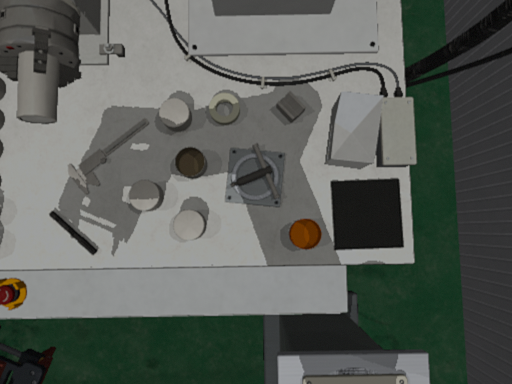

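Run:
```python
from h import *
a=cv2.imread('pics/top0.png')[85:265,110:410]; cv2.imwrite('pics/c1.png',cv2.resize(a,(800,480),interpolation=cv2.INTER_CUBIC))
a=cv2.imread('pics/scene0.png')[130:230,180:330]; cv2.imwrite('pics/c2.png',cv2.resize(a,(780,520),interpolation=cv2.INTER_CUBIC))
```

```text
(no output)
```

View pics/c1.png

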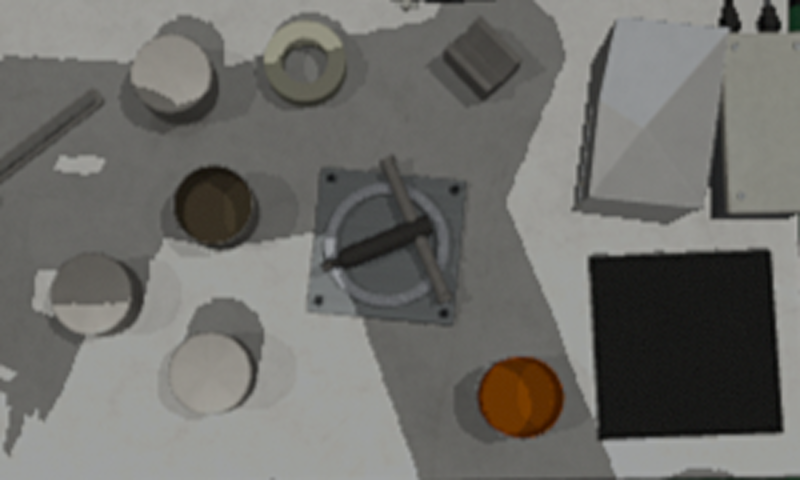

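View pics/c2.png

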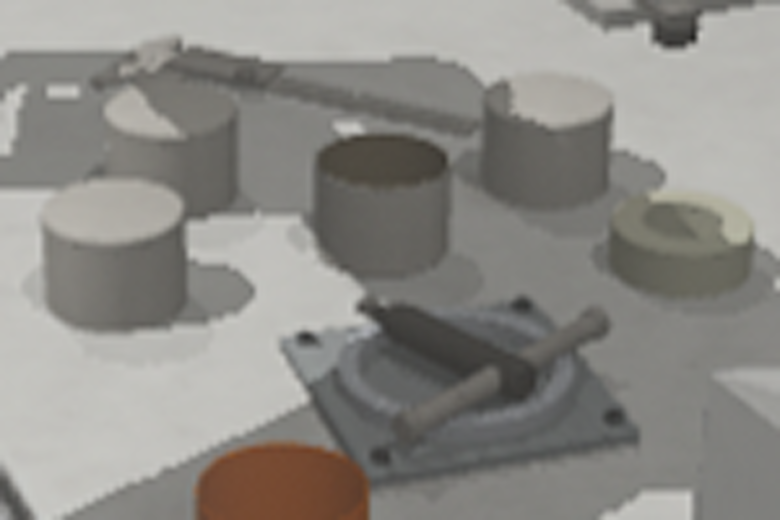

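```bash
cat > m.py <<'E'
from h import *
from scipy.optimize import least_squares
T=dict(np.load('pics/top0.png.npz'));S=dict(np.load('pics/scene0.png.npz'))
ct=lambda p:(110+(p[0]+.5)/2.6667-.5,85+(p[1]+.5)/2.6667-.5)
cs=lambda p:(180+(p[0]+.5)/5.2-.5,130+(p[1]+.5)/5.2-.5)
def fit(obs,x0,name):
    # obs: (cam, pixel, local xyz)
    def w(p,l):
        c,s=np.cos(p[2]),np.sin(p[2]);return [p[0]+c*l[0]-s*l[1],p[1]+s*l[0]+c*l[1],l[2]]
    f=lambda p:np.concatenate([proj(c,w(p,l))-u for c,u,l in obs])
    r=least_squares(f,x0,x_scale=[100,100,1],loss='soft_l1');print(name,r.x[:2].round(1),np.degrees(r.x[2]).round(1),'res',f(r.x).reshape(-1,2).round(1).tolist())
    return r.x
a,b,t=(49,56,25),(-10,-56,25),(-53,38,25)
KT=[(T,ct((389,161)),a),(T,ct((443,303)),b),(T,ct((325,265)),t)]
KS=[(S,cs((598,319)),a),(S,cs((403,428)),b),(S,cs((363,302)),t)]
if __name__=='__main__':
    for n,o in (('T',KT),('S',KS),('both',KT+KS)): fit(o,[430,190,0.],'key '+n)
    c=[(60,60,8),(60,-60,8),(-60,-60,8),(-60,60,8)]
    NT=[(T,ct(p),l) for p,l in zip([(320,168),(467,182),(455,325),(307,312)],c)]
    NS=[(S,cs(p),l) for p,l in zip([(527,295),(637,432),(375,480),(281,343)],c)]
    for n,o in (('T',NT),('S',NS),('both',NT+NS)): fit(o,[430,190,0.],'nest '+n)
    M=[(T,ct(p),l) for p,l in zip([(590,256),(769,250),(782,431),(599,438)],[(75,75,3),(75,-75,3),(-75,-75,3),(-75,75,3)])]
    fit(M,[330,-50,0.],'mat')
    for p in [(214,206)]: print('cup rim T',ray(T,*ct(p),47))
    print('cup rim S',ray(S,*cs((382,160)),47))
    print('others', [ray(T,*ct(p),47)[:2].round(0).tolist() for p in [(171,74),(90,294),(210,372),(518,396)]])
    print('misc z0',[ray(T,*ct(p),h)[:2].round(0).tolist() for p,h in [((303,62),25),((481,58),20),((580,205),0),((620,20),60)]])
E
python3 m.py
```

```text
key T [524.2 188.6] -42.9 res [[0.2, -1.3], [0.7, 0.5], [-1.4, 0.4]]
key S [521.8 184.2] -40.4 res [[0.5, -0.2], [-0.1, -0.2], [-0.3, 0.4]]
key both [523.3 187. ] -41.4 res [[0.1, -0.8], [2.0, 0.4], [-0.5, 1.5], [0.8, -0.7], [-0.4, -1.1], [0.2, -0.4]]
nest T [528.3 199.4] -6.1 res [[0.4, -0.2], [-0.1, -0.6], [-0.2, 0.4], [0.0, 0.3]]
nest S [526.3 195.8] -4.6 res [[0.3, 0.6], [1.5, -0.6], [-0.4, 0.2], [-1.0, -0.4]]
nest both [527.9 198.9] -5.7 res [[0.4, 0.2], [-0.1, -0.7], [0.2, 0.4], [0.4, 0.7], [0.9, -0.0], [1.2, -1.1], [-1.1, -0.9], [-0.5, -1.5]]
mat [445.2 -41.1] 1.0 res [[-0.8, -0.5], [0.7, -0.7], [0.6, 0.6], [-0.5, 0.5]]
cup rim T [557.6766402  334.59817317  47.        ]
cup rim S [556.40901164 333.68578832  47.        ]
others [[664.0, 368.0], [490.0, 431.0], [428.0, 338.0], [405.0, 101.0]]
misc z0 [[678.0, 265.0], [680.0, 120.0], [561.0, 40.0], [697.0, 14.0]]
```

```bash
cat >> h.py <<'E'
from scipy.spatial.transform import Rotation as Ro
def go(x,y,z,psi):
    o=ctrl.observe();p=o['eef_pos'];r=o['tool_rot'];R=Ro.from_euler('xyz',r,degrees=True)
    G=Ro.from_euler('xyz',[180,0,psi],degrees=True)
    print('t',round(o['time_s'],2),'pos',p.round(1),'rpy',r.round(2),'F',o['ft_force'].round(1),'op',round(o['opening'],1),'q',o['joint_pos'].round(0))
    d=np.array([x,y,z])-p
    print('shift now',R.inv().apply(d).round(1),'turn',(R.inv()*G).as_rotvec(degrees=True).round(2),'shift after turn',G.inv().apply(d).round(1))
E
python3 - <<'E'
from m import *
g=ray(S,322,253,0);print('housing base',g,[(h,proj(S,[g[0],g[1],h]).round(0)) for h in (40,60,80,100)])
im=[cv2.imread('pics/top0.png'),cv2.imread('pics/scene0.png')]
c,s=np.cos(np.radians(-41.8)),np.sin(np.radians(-41.8))
W=lambda l:[523.5+c*l[0]-s*l[1],187+s*l[0]+c*l[1],l[2]]
out=[]
for i,(cam,f,x,y,w,h) in enumerate(((T,5,215,130,80,80),(S,5,230,170,80,60))):
    a=cv2.resize(im[i][y:y+h,x:x+w],None,fx=6,fy=6,interpolation=cv2.INTER_CUBIC)
    q=lambda X:tuple(int(v) for v in (proj(cam,X)-[x,y]+.5)*6)
    for A,B in (((-10,-56,25),(49,56,25)),((19,0,25),(-53,38,25))): cv2.line(a,q(W(A)),q(W(B)),(0,0,255),1)
    cv2.circle(a,q(W((-4,12,25))),4,(0,255,0),1)
    for r,z,col in((42,16,(255,0,0)),(50,16,(255,255,0))):
        cv2.polylines(a,[np.array([q([527.9+r*np.cos(t),198.5+r*np.sin(t),z]) for t in np.linspace(0,6.28,60)])],True,col,1)
    out.append(cv2.resize(a,(400,400 if i==0 else 300)))
    out[-1]=cv2.copyMakeBorder(out[-1],0,400-out[-1].shape[0],0,0,cv2.BORDER_CONSTANT)
cv2.imwrite('pics/ov.png',np.hstack(out))
go(528.5,198.5,120,110.3)
E
```

```text
housing base [544.14042144  -1.68353276   0.        ] [(40, array([324., 236.])), (60, array([325., 227.])), (80, array([326., 217.])), (100, array([327., 208.]))]
t 0.1 pos [241.9 575.8 233. ] rpy [-179.92   -0.    157.21] F [-0.1 -0.3 -0.1] op 88.1 q [66. 24. 93. -0. 62. -1.]
shift now [-410.4 -236.6  113.3] turn [-7.000e-02  3.000e-02  4.691e+01] shift after turn [-453.3  137.9  113. ]
```

View pics/ov.png

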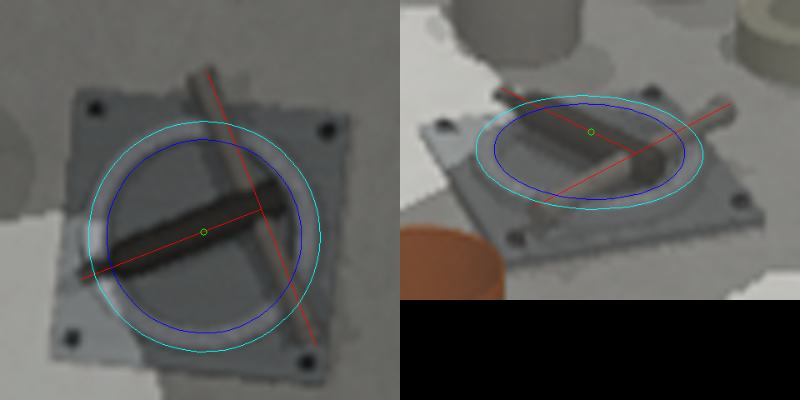

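Candidates for the cup (top picture): mouth-up dark interior at (190,162); mouth-down at (175,113), (145,195), (189,225); orange at (304,233); olive ring at (224,107). The one I want is (190,162): both crops show an open, dark mouth there. The key lies on the ring at (255,177), its T bar crosses at right, and its slim tip is at (232,184). The long caliper at (110,150) and the black bar at (74,231) are not it.

```bash
python3 -m inch '[{"rz":7.8},{"rz":7.8},{"rz":7.8},{"rz":7.8},{"rz":7.8},{"rz":7.9}]' 45 40; python3 -c "
from h import *
go(529,198,120,110.3)"
```

```text
t 0.1 pos [241.9 575.8 233. ] rpy [-179.92   -0.    157.21] F [-0.1 -0.3 -0.1] op 88.1 q [66. 24. 93. -0. 62. -1.]
shift now [-411.  -236.9  113.3] turn [-7.000e-02  3.000e-02  4.691e+01] shift after turn [-453.9  138.2  113. ]validation failed for argument at $[0]...
```

```bash
python3 -m inch '[{"x":0,"y":0,"z":0,"rx":0,"ry":0,"rz":7.8},{"x":0,"y":0,"z":0,"rx":0,"ry":0,"rz":7.8},{"x":0,"y":0,"z":0,"rx":0,"ry":0,"rz":7.8},{"x":0,"y":0,"z":0,"rx":0,"ry":0,"rz":7.8},{"x":0,"y":0,"z":0,"rx":0,"ry":0,"rz":7.8},{"x":0,"y":0,"z":0,"rx":0,"ry":0,"rz":7.9}]' 45 40; python3 -c "
from h import *
go(529,198,120,110.3)"
```

```text
time_s: 0.7
eef_pos: [241.1, 574.0, 230.1]
tool_rot: [-179.7, 0.3, 108.6]
ft_force: [-0.3, -0.3, -0.1]
opening: 43.2
t 0.7 pos [241.1 574.  230.1] rpy [-179.72    0.3   108.57] F [-0.3 -0.3 -0.1] op 43.2 q [66. 24. 94.  0. 62. 48.]
shift now [-447.5  153.8  111.7] turn [-0.28  0.3  -1.73] shift after turn [-452.5  139.6  110.1]
```

```bash
python3 -m inch '[{"x":-20,"y":7,"z":0,"rx":0,"ry":0,"rz":0},{"x":-35,"y":12,"z":0,"rx":0,"ry":0,"rz":-1.7},{"x":-38,"y":13,"z":8,"rx":0,"ry":0,"rz":0},{"x":-40,"y":14,"z":8,"rx":0,"ry":0,"rz":0},{"x":-40,"y":14,"z":8,"rx":0,"ry":0,"rz":0},{"x":-40,"y":14,"z":8,"rx":0,"ry":0,"rz":0},{"x":-40,"y":14,"z":8,"rx":0,"ry":0,"rz":0},{"x":-40,"y":14,"z":8,"rx":0,"ry":0,"rz":0},{"x":-38,"y":13,"z":8,"rx":0,"ry":0,"rz":0},{"x":-30,"y":10,"z":8,"rx":0,"ry":0,"rz":0},{"x":-20,"y":7,"z":5,"rx":0,"ry":0,"rz":0},{"x":-10,"y":3,"z":0,"rx":0,"ry":0,"rz":0}]' ; python3 -c "
from h import *
go(529,198,120,110.3)"
```

```text
time_s: 1.9
eef_pos: [507.4, 240.2, 156.4]
tool_rot: [-179.5, 0.3, 110.3]
ft_force: [0.0, -0.1, -0.6]
opening: 39.7
t 1.9 pos [507.4 240.2 156.4] rpy [-179.49    0.29  110.33] F [ 0.  -0.1 -0.6] op 39.7 q [ 24.  25. 104.  -0.  51.   4.]
shift now [-46.8   5.9  36.6] turn [-0.51  0.29  0.03] shift after turn [-47.    5.6  36.4]
```

```bash
python3 -m inch '[{"x":-18,"y":2,"z":10,"rx":-0.5,"ry":0.3,"rz":0},{"x":-16,"y":2,"z":16,"rx":0,"ry":0,"rz":0},{"x":-10,"y":2,"z":20,"rx":0,"ry":0,"rz":0},{"x":-3,"y":0,"z":20,"rx":0,"ry":0,"rz":0},{"x":0,"y":0,"z":12,"rx":0,"ry":0,"rz":0},{"x":0,"y":0,"z":0,"rx":0,"ry":0,"rz":0}]' ; python3 -c "
from h import *
go(529,198,70,110.3); s=snap('top','top1.png');s2=snap('scene','scene1.png')
a=cv2.imread('pics/top1.png')[120:230,200:310];b=cv2.imread('pics/scene1.png')[120:230,210:320]
cv2.imwrite('pics/p1.png',np.hstack([cv2.resize(v,(400,400),interpolation=cv2.INTER_CUBIC) for v in (a,b)]))"
```

```text
time_s: 2.5
eef_pos: [530.6, 197.6, 77.1]
tool_rot: [179.9, -0.1, 110.3]
ft_force: [-0.2, -1.1, 0.2]
opening: 39.1
t 2.5 pos [530.6 197.6  77.1] rpy [ 1.7991e+02 -7.0000e-02  1.1028e+02] F [-0.2 -1.1  0.2] op 39.1 q [ 19.  32. 106.   0.  42.  -1.]
shift now [ 1.  -1.4  7.1] turn [ 0.09 -0.07 -0.02] shift after turn [ 1.  -1.4  7.1]
```

View pics/p1.png

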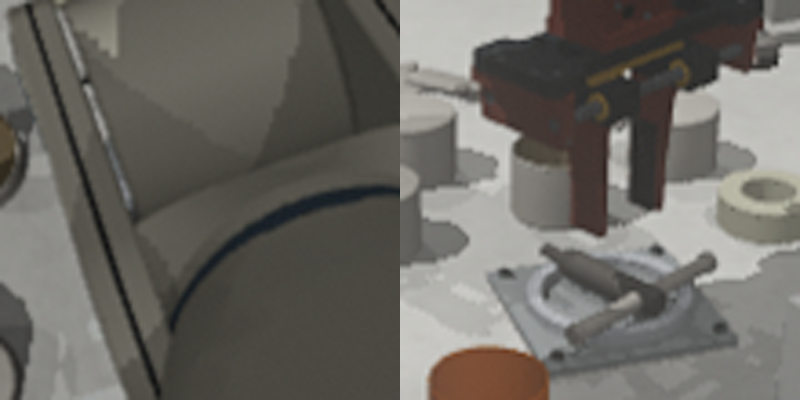

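```bash
python3 -c "
from m import *
d=np.array([.938,.347,0]);w=np.array([-.347,.938,0])
for k in (-1,1):
  for o in (20,33):
    for e in (-10,10): print(k,o,e,((proj(S,np.array([530.6,197.6,66.1])+k*o*d+e*w)-[210,120])*3.636+[400,0]).round(0))
"
python3 - <<'E'
import cv2,numpy as np
b=cv2.imread('pics/scene1.png')[150:210,235:310];cv2.imwrite('pics/p2.png',cv2.resize(b,(750,600),interpolation=cv2.INTER_CUBIC))
E
```

```text
-1 20 -10 [605. 232.]
-1 20 10 [581. 221.]
-1 33 -10 [590. 240.]
-1 33 10 [565. 228.]
1 20 -10 [651. 211.]
1 20 10 [626. 199.]
1 33 -10 [666. 204.]
1 33 10 [641. 193.]
```

View pics/p2.png

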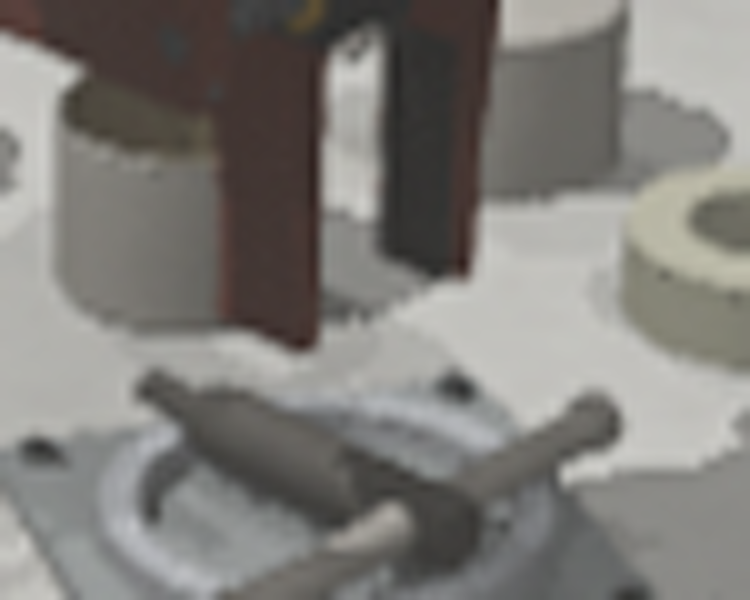

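```bash
python3 -m inch '[{"x":1,"y":-1,"z":12,"rx":0,"ry":0,"rz":0},{"x":0,"y":-1,"z":15,"rx":0,"ry":0,"rz":0},{"x":0,"y":0,"z":10,"rx":0,"ry":0,"rz":0},{"x":0,"y":0,"z":4,"rx":0,"ry":0,"rz":0},{"x":0,"y":0,"z":0,"rx":0,"ry":0,"rz":0}]' ; python3 -c "
from h import *
go(529,198,29,110.3);"
```

```text
time_s: 3.1
eef_pos: [530.2, 200.2, 36.1]
tool_rot: [179.6, -0.1, 110.4]
ft_force: [0.7, 0.3, -0.3]
opening: 39.6
t 3.1 pos [530.2 200.2  36.1] rpy [ 1.7956e+02 -6.0000e-02  1.1041e+02] F [ 0.7  0.3 -0.3] op 39.6 q [ 19.  36. 107.   0.  37.  -1.]
shift now [-1.6 -1.9  7.1] turn [ 0.44 -0.06  0.11] shift after turn [-1.6 -1.8  7.1]
```

```bash
python3 -m inch '[{"x":-1,"y":-1,"z":5,"rx":0.4,"ry":0,"rz":0},{"x":0,"y":0,"z":2.5,"rx":0,"ry":0,"rz":0},{"x":0,"y":0,"z":0,"rx":0,"ry":0,"rz":0}]' ; python3 -c "
from h import *
go(529,198,29,110.3);s2=snap('scene','scene2.png')
b=cv2.imread('pics/scene2.png')[150:210,235:310];cv2.imwrite('pics/p3.png',cv2.resize(b,(750,600),interpolation=cv2.INTER_CUBIC))"
```

```text
time_s: 3.4
eef_pos: [529.8, 198.8, 28.1]
tool_rot: [180.0, -0.1, 110.4]
ft_force: [1.5, 0.2, -0.3]
opening: 39.4
t 3.4 pos [529.8 198.8  28.1] rpy [ 1.7999e+02 -6.0000e-02  1.1040e+02] F [ 1.5  0.2 -0.3] op 39.4 q [ 19.  37. 106.   0.  37.  -1.]
shift now [-0.4 -1.1 -0.9] turn [ 0.01 -0.06  0.1 ] shift after turn [-0.4 -1.1 -0.9]
```

View pics/p3.png

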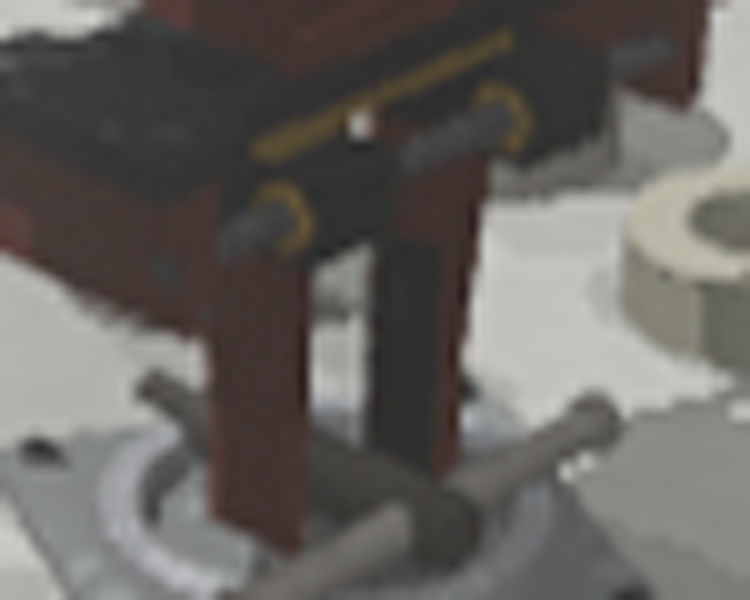

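```bash
python3 -m inch '[{"x":0,"y":0,"z":0,"rx":0,"ry":0,"rz":0},{"x":0,"y":0,"z":0,"rx":0,"ry":0,"rz":0},{"x":0,"y":0,"z":0,"rx":0,"ry":0,"rz":0},{"x":0,"y":0,"z":-1,"rx":0,"ry":0,"rz":0},{"x":0,"y":0,"z":-1,"rx":0,"ry":0,"rz":0}]' 0 40 ; python3 -c "
from h import *
go(529,198,29,110.3)"
```

```text
time_s: 3.95
eef_pos: [529.9, 198.7, 30.7]
tool_rot: [180.0, -0.1, 110.4]
ft_force: [-0.0, 0.6, -3.8]
opening: 17.1
t 3.95 pos [529.9 198.7  30.7] rpy [ 1.7996e+02 -6.0000e-02  1.1039e+02] F [-0.   0.6 -3.8] op 17.1 q [ 19.  37. 106.   0.  37.  -1.]
shift now [-0.4 -1.1  1.7] turn [ 0.04 -0.06  0.09] shift after turn [-0.4 -1.1  1.7]
```

```bash
python3 -m inch '[{"x":0,"y":0,"z":-5,"rx":0,"ry":0,"rz":0},{"x":0,"y":0,"z":-12,"rx":0,"ry":0,"rz":0},{"x":0,"y":0,"z":-20,"rx":0,"ry":0,"rz":0},{"x":0,"y":0,"z":-20,"rx":0,"ry":0,"rz":0},{"x":0,"y":0,"z":-20,"rx":0,"ry":0,"rz":0},{"x":0,"y":0,"z":-10,"rx":0,"ry":0,"rz":0},{"x":0,"y":0,"z":0,"rx":0,"ry":0,"rz":0}]' ; python3 -c "
from h import *
go(529,198,29,110.3);s2=snap('scene','scene3.png')
b=cv2.imread('pics/scene3.png')[90:210,215:335];cv2.imwrite('pics/p4.png',cv2.resize(b,(600,600),interpolation=cv2.INTER_CUBIC))"
```

```text
time_s: 4.65
eef_pos: [529.0, 198.4, 123.9]
tool_rot: [-180.0, -0.1, 110.4]
ft_force: [0.2, -0.5, -3.3]
opening: 16.4
t 4.65 pos [529.  198.4 123.9] rpy [-1.7997e+02 -7.0000e-02  1.1040e+02] F [ 0.2 -0.5 -3.3] op 16.4 q [ 19.  28. 105.   0.  47.  -1.]
shift now [-0.4 -0.1 94.9] turn [-0.03 -0.07  0.1 ] shift after turn [-0.3 -0.1 94.9]
```

View pics/p4.png

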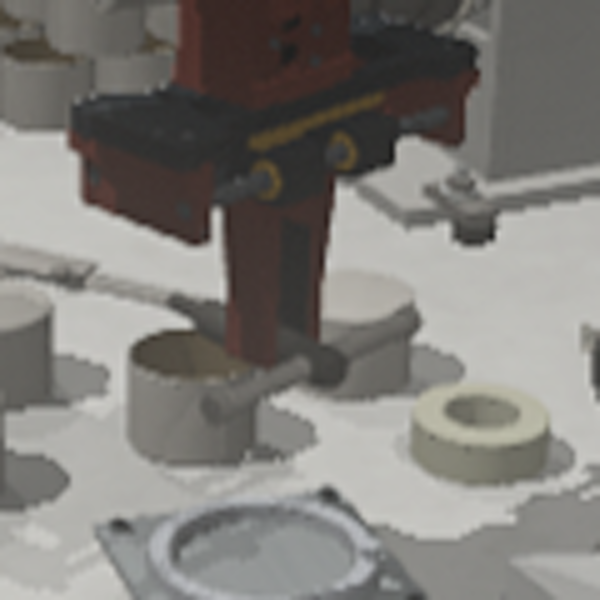

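```bash
python3 -c "
from m import *
print(ctrl.observe()['opening'])
# pose S-only key fit before: (521.8,184.2,-40.4)
for lift in (90,93,96):
  c,s=np.cos(np.radians(-40.4)),np.sin(np.radians(-40.4))
  print(lift,[((proj(S,[521.8-0.8+c*l[0]-s*l[1],184.2-.4+s*l[0]+c*l[1],25+lift])-[215,90]+.5)*5).round(0).tolist() for l in (a,b,t)])
"
```

```text
16.89870813490483
90 [[414.0, 324.0], [216.0, 418.0], [174.0, 311.0]]
93 [[414.0, 318.0], [216.0, 412.0], [174.0, 305.0]]
96 [[415.0, 311.0], [216.0, 405.0], [175.0, 299.0]]
```

```bash
python3 -m inch '[{"x":0,"y":0,"z":0,"rx":0,"ry":0,"rz":-3},{"x":0,"y":0,"z":0,"rx":0,"ry":0,"rz":-6},{"x":0,"y":0,"z":0,"rx":0,"ry":0,"rz":-6},{"x":0,"y":0,"z":0,"rx":0,"ry":0,"rz":-6},{"x":0,"y":0,"z":0,"rx":0,"ry":0,"rz":-6},{"x":0,"y":0,"z":0,"rx":0,"ry":0,"rz":-6},{"x":0,"y":0,"z":0,"rx":0,"ry":0,"rz":-6},{"x":0,"y":0,"z":0,"rx":0,"ry":0,"rz":-5},{"x":0,"y":0,"z":0,"rx":0,"ry":0,"rz":-2},{"x":0,"y":0,"z":0,"rx":0,"ry":0,"rz":0}]' ; python3 -c "
from h import *
go(440,-29,110,157.4)"
```

```text
time_s: 5.7
eef_pos: [521.8, 195.8, 112.9]
tool_rot: [-179.3, -0.9, 158.3]
ft_force: [-0.1, -0.7, -3.2]
opening: 17.3
t 5.7 pos [521.8 195.8 112.9] rpy [-179.34   -0.86  158.31] F [-0.1 -0.7 -3.2] op 17.3 q [ 19.  29. 106.   0.  47. -49.]
shift now [  -7.2 -239.1    5.5] turn [-0.67 -0.85  0.91] shift after turn [ -10.9 -239.     2.9]
```

```bash
python3 -m inch '[{"x":0,"y":-10,"z":-2,"rx":-0.6,"ry":-0.8,"rz":0.9},{"x":0,"y":-22,"z":-2,"rx":0,"ry":0,"rz":0},{"x":0,"y":-30,"z":-1,"rx":0,"ry":0,"rz":0},{"x":-1,"y":-34,"z":-1,"rx":0,"ry":0,"rz":0},{"x":-1,"y":-34,"z":-1,"rx":0,"ry":0,"rz":0},{"x":-1,"y":-34,"z":-1,"rx":0,"ry":0,"rz":0},{"x":-1,"y":-30,"z":-1,"rx":0,"ry":0,"rz":0},{"x":-1,"y":-22,"z":-1,"rx":0,"ry":0,"rz":0},{"x":-1,"y":-12,"z":-1,"rx":0,"ry":0,"rz":0},{"x":0,"y":0,"z":-1,"rx":0,"ry":0,"rz":0}]' ; python3 -c "
from h import *
go(440,-29,80,157.4)"
```

```text
time_s: 6.7
eef_pos: [427.8, -27.3, 122.8]
tool_rot: [-179.9, 0.0, 156.5]
ft_force: [-0.0, 0.2, -2.5]
opening: 16.6
t 6.7 pos [427.8 -27.3 122.8] rpy [-1.7989e+02  1.0000e-02  1.5646e+02] F [-0.   0.2 -2.5] op 16.6 q [ -5.  19. 122.  -0.  39. -72.]
shift now [-11.8   3.4  42.8] turn [-0.11  0.01 -0.94] shift after turn [-11.9   3.1  42.8]
```

```bash
python3 -m inch '[{"x":-5,"y":1,"z":5,"rx":-0.1,"ry":0,"rz":-0.9},{"x":-5,"y":1,"z":12,"rx":0,"ry":0,"rz":0},{"x":-2,"y":1,"z":15,"rx":0,"ry":0,"rz":0},{"x":0,"y":0,"z":15,"rx":0,"ry":0,"rz":0},{"x":0,"y":0,"z":15,"rx":0,"ry":0,"rz":0},{"x":0,"y":0,"z":8,"rx":0,"ry":0,"rz":0},{"x":0,"y":0,"z":0,"rx":0,"ry":0,"rz":0}]' ; python3 -c "
from h import *
go(440,-29,30,157.4);s2=snap('scene','scene4.png')
b=cv2.imread('pics/scene4.png')[180:320,210:400];cv2.imwrite('pics/p5.png',cv2.resize(b,(760,560),interpolation=cv2.INTER_CUBIC))"
```

```text
time_s: 7.4
eef_pos: [444.3, -26.7, 46.5]
tool_rot: [179.9, 0.2, 157.5]
ft_force: [-0.6, -0.3, -3.6]
opening: 16.8
t 7.4 pos [444.3 -26.7  46.5] rpy [179.91   0.22 157.51] F [-0.6 -0.3 -3.6] op 16.8 q [ -5.  29. 122.   0.  29. -73.]
shift now [ 3.2 -3.8 16.5] turn [0.09 0.22 0.11] shift after turn [ 3.1 -3.8 16.5]
```

View pics/p5.png

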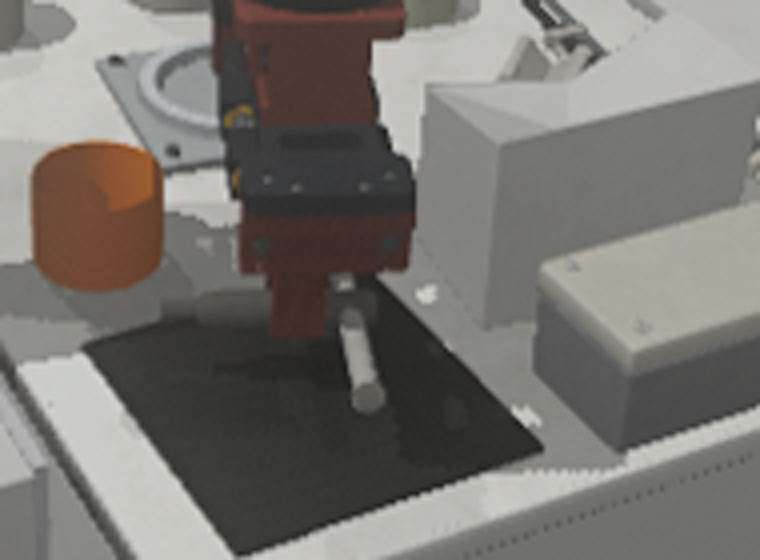

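```bash
python3 -m inch '[{"x":1,"y":-1,"z":7,"rx":0,"ry":0,"rz":0},{"x":1,"y":-1,"z":8,"rx":0,"ry":0,"rz":0},{"x":1,"y":-1,"z":5,"rx":0,"ry":0,"rz":0},{"x":0,"y":0,"z":2,"rx":0,"ry":0,"rz":0},{"x":0,"y":0,"z":0,"rx":0,"ry":0,"rz":0}]' ; python3 -c "
from h import *
go(440,-29,15.5,157.4)"
```

```text
time_s: 7.95
eef_pos: [441.7, -28.3, 24.1]
tool_rot: [179.9, 0.4, 157.5]
ft_force: [-0.5, -0.4, -2.4]
opening: 17.2
t 7.95 pos [441.7 -28.3  24.1] rpy [179.85   0.4  157.52] F [-0.5 -0.4 -2.4] op 17.2 q [ -5.  32. 122.   0.  26. -73.]
shift now [ 1.4 -1.4  8.6] turn [0.15 0.4  0.13] shift after turn [ 1.3 -1.3  8.6]
```

```bash
python3 -m inch '[{"x":0,"y":0,"z":3,"rx":0.1,"ry":0.4,"rz":0},{"x":0,"y":0,"z":2,"rx":0,"ry":0,"rz":0},{"x":0,"y":0,"z":1,"rx":0,"ry":0,"rz":0},{"x":0,"y":0,"z":0,"rx":0,"ry":0,"rz":0}]' ; python3 -c "
from h import *
go(440,-29,15.5,157.4)"
```

```text
time_s: 8.35
eef_pos: [442.1, -28.3, 19.1]
tool_rot: [179.9, 0.0, 157.5]
ft_force: [-0.5, 0.2, -0.3]
opening: 16.8
t 8.35 pos [442.1 -28.3  19.1] rpy [1.7994e+02 2.0000e-02 1.5750e+02] F [-0.5  0.2 -0.3] op 16.8 q [ -5.  32. 122.   0.  26. -73.]
shift now [ 1.7 -1.4  3.6] turn [0.06 0.02 0.1 ] shift after turn [ 1.7 -1.4  3.6]
```

```bash
python3 -m inch '[{"x":0,"y":0,"z":1,"rx":0,"ry":0,"rz":0},{"x":0,"y":0,"z":0,"rx":0,"ry":0,"rz":0}]' ; python3 -c "
from h import *
go(440,-29,15.5,157.4)";  python3 -m inch '[{"x":0,"y":0,"z":1,"rx":0,"ry":0,"rz":0},{"x":0,"y":0,"z":0,"rx":0,"ry":0,"rz":0}]' ; python3 -c "
from h import *
go(440,-29,15.5,157.4);s2=snap('scene','scene5.png')
b=cv2.imread('pics/scene5.png')[230:320,230:350];cv2.imwrite('pics/p6.png',cv2.resize(b,(800,600),interpolation=cv2.INTER_CUBIC))"
```

```text
time_s: 8.55
eef_pos: [442.1, -28.4, 19.1]
tool_rot: [179.9, 0.0, 157.5]
ft_force: [-1.0, 0.6, -0.7]
opening: 16.9
t 8.55 pos [442.1 -28.4  19.1] rpy [1.7994e+02 4.0000e-02 1.5751e+02] F [-1.   0.6 -0.7] op 16.9 q [ -5.  32. 122.   0.  26. -73.]
shift now [ 1.7 -1.4  3.6] turn [0.06 0.04 0.11] shift after turn [ 1.7 -1.4  3.6]
time_s: 8.75
eef_pos: [442.1, -28.4, 19.1]
tool_rot: [179.9, 0.1, 157.5]
ft_force: [-1.5, -0.0, 0.7]
opening: 16.8
t 8.75 pos [442.1 -28.4  19.1] rpy [1.7993e+02 6.0000e-02 1.5750e+02] F [-1.5 -0.   0.7] op 16.8 q [ -5.  32. 122.   0.  26. -73.]
shift now [ 1.7 -1.4  3.6] turn [0.07 0.06 0.1 ] shift after turn [ 1.7 -1.4  3.6]
```

View pics/p6.png

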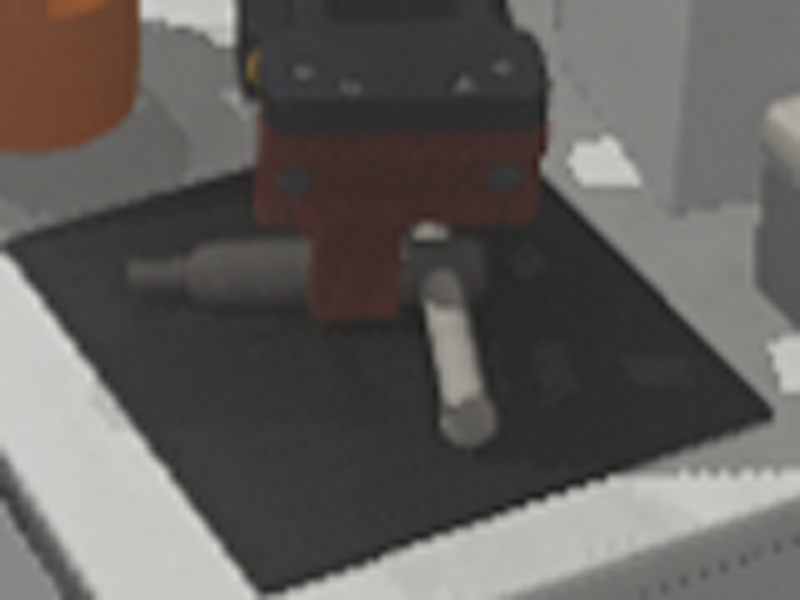

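```bash
python3 -m inch '[{"x":0,"y":0,"z":2,"rx":0,"ry":0,"rz":0},{"x":0,"y":0,"z":2,"rx":0,"ry":0,"rz":0}]'; python3 -c "
from h import *
go(440,-29,15.5,157.4)"
```

```text
time_s: 9.0
eef_pos: [442.3, -28.3, 18.3]
tool_rot: [179.9, 0.1, 157.5]
ft_force: [-10.5, 2.2, 50.9]
opening: 16.8
t 9.0 pos [442.3 -28.3  18.3] rpy [1.7992e+02 1.0000e-01 1.5754e+02] F [-10.5   2.2  50.9] op 16.8 q [ -5.  32. 122.   0.  26. -73.]
shift now [ 1.9 -1.5  2.8] turn [0.08 0.1  0.14] shift after turn [ 1.9 -1.5  2.8]
```

```bash
python3 -m inch '[{"x":0,"y":0,"z":-0.5,"rx":0,"ry":0,"rz":0},{"x":0,"y":0,"z":0,"rx":0,"ry":0,"rz":0}]'; python3 -c "
from h import *
go(440,-29,18.8,157.4)"
```

```text
time_s: 9.2
eef_pos: [443.1, -28.3, 19.8]
tool_rot: [179.9, 0.2, 157.5]
ft_force: [-0.1, -0.5, -3.1]
opening: 16.9
t 9.2 pos [443.1 -28.3  19.8] rpy [179.88   0.23 157.55] F [-0.1 -0.5 -3.1] op 16.9 q [ -5.  32. 122.   0.  26. -73.]
shift now [ 2.6 -1.8  0.9] turn [0.12 0.23 0.15] shift after turn [ 2.6 -1.8  1. ]
```

```bash
python3 -m inch '[{"x":0,"y":0,"z":0.8,"rx":0,"ry":0.2,"rz":0},{"x":0,"y":0,"z":0.5,"rx":0,"ry":0,"rz":0}]'; python3 -c "
from h import *
go(440,-29,19,157.4)"
```

```text
time_s: 9.4
eef_pos: [443.1, -28.3, 18.5]
tool_rot: [179.9, -0.0, 157.5]
ft_force: [-4.9, 0.5, 24.5]
opening: 17.0
t 9.4 pos [443.1 -28.3  18.5] rpy [ 1.7988e+02 -1.0000e-02  1.5754e+02] F [-4.9  0.5 24.5] op 17.0 q [ -5.  32. 122.   0.  26. -73.]
shift now [ 2.6 -1.8 -0.5] turn [ 0.12 -0.01  0.14] shift after turn [ 2.6 -1.8 -0.5]
```

Pressing lightly on the mat; open now.

```bash
python3 -m inch '[{"x":0,"y":0,"z":-0.3,"rx":0,"ry":0,"rz":0},{"x":0,"y":0,"z":0,"rx":0,"ry":0,"rz":0},{"x":0,"y":0,"z":0,"rx":0,"ry":0,"rz":0},{"x":0,"y":0,"z":0,"rx":0,"ry":0,"rz":0}]' 45; python3 -c "
from h import *
go(440,-29,19,157.4);s2=snap('scene','scene6.png')
b=cv2.imread('pics/scene6.png')[230:320,230:350];cv2.imwrite('pics/p7.png',cv2.resize(b,(800,600),interpolation=cv2.INTER_CUBIC))"
```

```text
time_s: 9.8
eef_pos: [443.8, -28.4, 18.1]
tool_rot: [179.9, 0.0, 157.5]
ft_force: [-0.3, -0.2, -0.6]
opening: 39.1
t 9.8 pos [443.8 -28.4  18.1] rpy [179.87   0.   157.54] F [-0.3 -0.2 -0.6] op 39.1 q [ -5.  33. 122.   0.  26. -73.]
shift now [ 3.3 -2.  -0.9] turn [0.13 0.   0.14] shift after turn [ 3.3 -2.  -0.9]
```

View pics/p7.png

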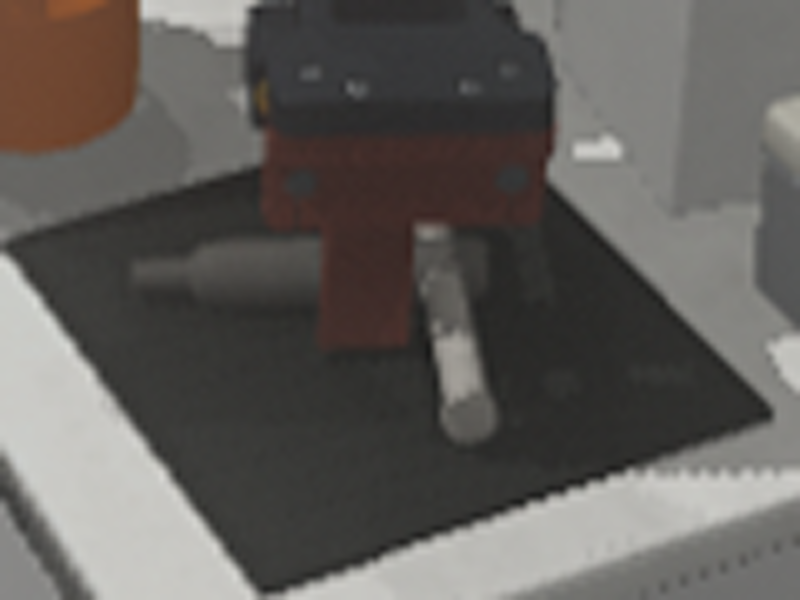

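```bash
python3 -m inch '[{"x":0,"y":0,"z":-5,"rx":0,"ry":0,"rz":0},{"x":0,"y":0,"z":-12,"rx":0,"ry":0,"rz":0},{"x":0,"y":0,"z":-20,"rx":0,"ry":0,"rz":0},{"x":0,"y":0,"z":-25,"rx":0,"ry":0,"rz":0},{"x":0,"y":0,"z":-25,"rx":0,"ry":0,"rz":0},{"x":0,"y":0,"z":-20,"rx":0,"ry":0,"rz":0},{"x":0,"y":0,"z":-10,"rx":0,"ry":0,"rz":0}]'; python3 -c "
from h import *
go(556.5,334.3,110,157.5)"
```

```text
time_s: 10.55
eef_pos: [442.4, -28.6, 142.0]
tool_rot: [179.9, -0.1, 157.5]
ft_force: [0.1, -1.0, -0.5]
opening: 39.6
t 10.55 pos [442.4 -28.6 142. ] rpy [ 1.7992e+02 -1.3000e-01  1.5754e+02] F [ 0.1 -1.  -0.5] op 39.6 q [ -5.  18. 120.   0.  43. -73.]
shift now [ 33.1 378.9  32.6] turn [ 0.08 -0.13  0.04] shift after turn [ 33.4 378.9  32. ]
```

```bash
python3 -m inch '[{"x":1,"y":15,"z":-2,"rx":0,"ry":0,"rz":0},{"x":3,"y":30,"z":0,"rx":0,"ry":0,"rz":0},{"x":3,"y":35,"z":0,"rx":0,"ry":0,"rz":0},{"x":4,"y":38,"z":0,"rx":0,"ry":0,"rz":0},{"x":4,"y":38,"z":0,"rx":0,"ry":0,"rz":0},{"x":4,"y":38,"z":0,"rx":0,"ry":0,"rz":0},{"x":4,"y":38,"z":0,"rx":0,"ry":0,"rz":0},{"x":4,"y":38,"z":0,"rx":0,"ry":0,"rz":0},{"x":4,"y":35,"z":0,"rx":0,"ry":0,"rz":0},{"x":3,"y":25,"z":0,"rx":0,"ry":0,"rz":0},{"x":1,"y":12,"z":0,"rx":0,"ry":0,"rz":0},{"x":0,"y":0,"z":0,"rx":0,"ry":0,"rz":0}]' 90 15; python3 -c "
from h import *
go(556.5,334.3,110,157.5)"
```

```text
time_s: 11.75
eef_pos: [543.5, 313.1, 150.3]
tool_rot: [179.8, 0.1, 157.4]
ft_force: [0.0, 1.1, -1.4]
opening: 79.3
t 11.75 pos [543.5 313.1 150.3] rpy [1.7984e+02 1.5000e-01 1.5739e+02] F [ 0.   1.1 -1.4] op 79.3 q [ 29.  30.  96.  -0.  53. -39.]
shift now [-3.7 24.4 40.3] turn [ 0.16  0.15 -0.11] shift after turn [-3.9 24.6 40.3]
```

```bash
python3 -m inch '[{"x":-2,"y":10,"z":6,"rx":0.1,"ry":0.1,"rz":0},{"x":-1,"y":10,"z":14,"rx":0,"ry":0,"rz":0},{"x":0,"y":4,"z":20,"rx":0,"ry":0,"rz":0},{"x":0,"y":0,"z":20,"rx":0,"ry":0,"rz":0},{"x":0,"y":0,"z":10,"rx":0,"ry":0,"rz":0},{"x":0,"y":0,"z":0,"rx":0,"ry":0,"rz":0}]'; python3 -c "
from h import *
go(556.5,334.3,80,157.5)
snap('top','top2.png');s2=snap('scene','scene7.png')
a=cv2.imread('pics/top2.png')[165:265,310:420];b=cv2.imread('pics/scene7.png')[80:200,190:310]
cv2.imwrite('pics/p8.png',np.hstack([cv2.resize(v,(400,400),interpolation=cv2.INTER_CUBIC) for v in (a,b)]))"
```

```text
time_s: 12.35
eef_pos: [556.0, 330.7, 74.3]
tool_rot: [-179.9, -0.1, 157.1]
ft_force: [0.3, -0.8, -0.7]
opening: 79.1
t 12.35 pos [556.  330.7  74.3] rpy [-1.7986e+02 -7.0000e-02  1.5711e+02] F [ 0.3 -0.8 -0.7] op 79.1 q [ 30.  38.  95.  -0.  47. -37.]
shift now [ 1.   3.5 -5.7] turn [-0.14 -0.07 -0.39] shift after turn [ 0.9  3.5 -5.7]
```

View pics/p8.png

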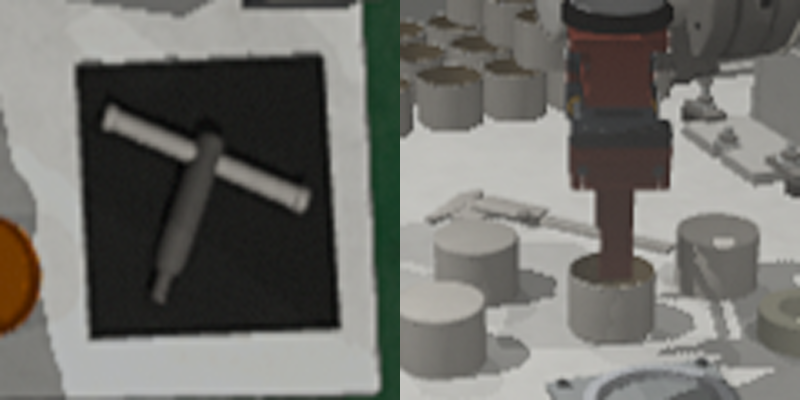

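```bash
python3 -c "
from m import *
d=np.array([np.sin(np.radians(157.1)),-np.cos(np.radians(157.1)),0]);w=np.array([-d[1],d[0],0]);C=np.array([556,330.7,63.3])
f=lambda X:((proj(S,X)-[190,80])*3.333+[400,0]).round(0)
print('near inner',f(C-39.5*d-10*w),f(C-39.5*d+10*w),'outer',f(C-53*d-10*w),f(C-53*d+10*w))
for z in (0,47): print(z,[f(np.array([556.5+32*np.cos(t),334.3+32*np.sin(t),z])).tolist() for t in np.radians([0,90,180,270])])
for c in ((556.5,334.3),): print('rim box',np.array([f(np.array([c[0]+32*np.cos(t),c[1]+32*np.sin(t),47])) for t in np.linspace(0,6.28,90)]).min(0),np.array([f(np.array([c[0]+32*np.cos(t),c[1]+32*np.sin(t),47])) for t in np.linspace(0,6.28,90)]).max(0))
"
```

```text
near inner [629. 273.] [600. 273.] outer [630. 281.] [601. 281.]
0 [[648.0, 317.0], [591.0, 307.0], [569.0, 333.0], [628.0, 344.0]]
47 [[649.0, 260.0], [591.0, 250.0], [570.0, 275.0], [629.0, 285.0]]
rim box [566. 249.] [654. 287.]
```

```bash
python3 -m inch '[{"x":0.5,"y":3,"z":0,"rx":-0.1,"ry":0,"rz":-0.4},{"x":0,"y":0,"z":10,"rx":0,"ry":0,"rz":0},{"x":0,"y":0,"z":12,"rx":0,"ry":0,"rz":0},{"x":0,"y":0,"z":5,"rx":0,"ry":0,"rz":0},{"x":0,"y":0,"z":0,"rx":0,"ry":0,"rz":0}]'; python3 -c "
from h import *
go(556.5,334.3,28,157.5)"
```

```text
time_s: 12.95
eef_pos: [559.2, 335.3, 49.5]
tool_rot: [179.7, 0.2, 157.5]
ft_force: [-1.4, -0.9, 0.2]
opening: 79.2
t 12.95 pos [559.2 335.3  49.5] rpy [179.71   0.18 157.54] F [-1.4 -0.9  0.2] op 79.2 q [ 30.  40.  95.   0.  45. -38.]
shift now [ 2.2 -2.  21.5] turn [0.29 0.18 0.04] shift after turn [ 2.2 -1.9 21.5]
```

```bash
python3 -m inch '[{"x":1,"y":-1,"z":8,"rx":0.2,"ry":0.1,"rz":0},{"x":1,"y":-1,"z":7,"rx":0,"ry":0,"rz":0},{"x":0,"y":0,"z":3,"rx":0,"ry":0,"rz":0},{"x":0,"y":0,"z":0,"rx":0,"ry":0,"rz":0}]'; python3 -c "
from h import *
go(556.5,334.3,28,157.5)
s2=snap('scene','scene8.png')
b=cv2.imread('pics/scene8.png')[120:200,210:310]
cv2.imwrite('pics/p9.png',cv2.resize(b,(750,600),interpolation=cv2.INTER_CUBIC))"
```

```text
time_s: 13.35
eef_pos: [556.2, 334.0, 29.6]
tool_rot: [180.0, 0.0, 157.5]
ft_force: [-0.4, -0.1, 0.7]
opening: 79.0
t 13.35 pos [556.2 334.   29.6] rpy [1.7995e+02 5.0000e-02 1.5754e+02] F [-0.4 -0.1  0.7] op 79.0 q [ 30.  41.  95.  -0.  43. -38.]
shift now [-0.2  0.4  1.6] turn [0.05 0.05 0.04] shift after turn [-0.2  0.4  1.6]
```

View pics/p9.png

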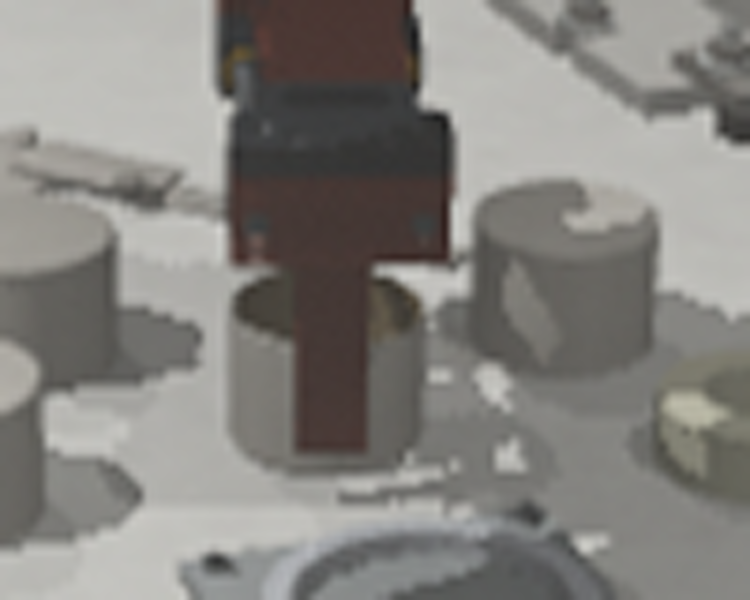

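```bash
python3 -m inch '[{"x":0,"y":0,"z":0,"rx":0,"ry":0,"rz":0},{"x":0,"y":0,"z":0,"rx":0,"ry":0,"rz":0},{"x":0,"y":0,"z":0,"rx":0,"ry":0,"rz":0},{"x":0,"y":0,"z":0,"rx":0,"ry":0,"rz":0}]' 0 20; python3 -c "
from h import *
go(556.5,334.3,28,157.5)"
```

```text
time_s: 13.8
eef_pos: [556.8, 334.4, 30.6]
tool_rot: [179.9, 0.1, 157.5]
ft_force: [-0.8, -0.9, -0.5]
opening: 63.0
t 13.8 pos [556.8 334.4  30.6] rpy [1.7988e+02 1.0000e-01 1.5754e+02] F [-0.8 -0.9 -0.5] op 63.0 q [ 30.  41.  95.  -0.  43. -38.]
shift now [ 0.3 -0.2  2.6] turn [0.12 0.1  0.04] shift after turn [ 0.3 -0.2  2.6]
```

```bash
python3 -m inch '[{"x":0,"y":0,"z":-5,"rx":0,"ry":0,"rz":0},{"x":0,"y":0,"z":-12,"rx":0,"ry":0,"rz":0},{"x":0,"y":0,"z":-18,"rx":0,"ry":0,"rz":0},{"x":0,"y":0,"z":-16,"rx":0,"ry":0,"rz":0},{"x":0,"y":0,"z":-6,"rx":0,"ry":0,"rz":0}]'; python3 -c "
from h import *
go(527,198,90,157.5)"
```

```text
time_s: 14.3
eef_pos: [556.4, 334.1, 91.4]
tool_rot: [179.9, 0.1, 157.5]
ft_force: [-0.4, -0.2, -1.0]
opening: 63.2
t 14.3 pos [556.4 334.1  91.4] rpy [1.7993e+02 7.0000e-02 1.5754e+02] F [-0.4 -0.2 -1. ] op 63.2 q [ 30.  36.  95.  -0.  49. -38.]
shift now [ -24.8 -137.     1.3] turn [0.07 0.07 0.04] shift after turn [ -24.9 -137.     1.4]
```

```bash
python3 -m inch '[{"x":-1,"y":-8,"z":0,"rx":0,"ry":0,"rz":0},{"x":-3,"y":-18,"z":-1,"rx":0,"ry":0,"rz":0},{"x":-4,"y":-22,"z":-1,"rx":0,"ry":0,"rz":0},{"x":-5,"y":-25,"z":-1,"rx":0,"ry":0,"rz":0},{"x":-5,"y":-25,"z":-1,"rx":0,"ry":0,"rz":0},{"x":-4,"y":-20,"z":0,"rx":0,"ry":0,"rz":0},{"x":-2,"y":-12,"z":0,"rx":0,"ry":0,"rz":0},{"x":0,"y":0,"z":0,"rx":0,"ry":0,"rz":0}]'; python3 -c "
from h import *
go(527,198,90,157.5)"
```

```text
time_s: 15.1
eef_pos: [522.4, 192.7, 93.9]
tool_rot: [-179.8, -0.2, 157.5]
ft_force: [-0.6, 0.6, 0.2]
opening: 63.0
t 15.1 pos [522.4 192.7  93.9] rpy [-1.7985e+02 -1.5000e-01  1.5752e+02] F [-0.6  0.6  0.2] op 63.0 q [ 19.  30. 107.  -0.  43. -48.]
shift now [-2.2  6.6  3.8] turn [-0.15 -0.15  0.02] shift after turn [-2.2  6.6  3.9]
```

```bash
python3 -m inch '[{"x":-1,"y":4,"z":4,"rx":-0.1,"ry":-0.1,"rz":0},{"x":-1,"y":3,"z":8,"rx":0,"ry":0,"rz":0},{"x":0,"y":0,"z":8,"rx":0,"ry":0,"rz":0},{"x":0,"y":0,"z":5,"rx":0,"ry":0,"rz":0},{"x":0,"y":0,"z":0,"rx":0,"ry":0,"rz":0}]'; python3 -c "
from h import *
go(527,198,60,157.5)
s2=snap('scene','scene9.png')
b=cv2.imread('pics/scene9.png')[140:230,210:330]
cv2.imwrite('pics/p10.png',cv2.resize(b,(800,600),interpolation=cv2.INTER_CUBIC))"
```

```text
time_s: 15.6
eef_pos: [527.7, 200.8, 65.7]
tool_rot: [-180.0, -0.0, 157.6]
ft_force: [0.1, 0.2, -0.7]
opening: 63.2
t 15.6 pos [527.7 200.8  65.7] rpy [-1.7999e+02 -4.0000e-02  1.5761e+02] F [ 0.1  0.2 -0.7] op 63.2 q [ 20.  33. 106.   0.  41. -48.]
shift now [-0.4 -2.9  5.7] turn [-0.01 -0.04  0.11] shift after turn [-0.4 -2.9  5.7]
```

View pics/p10.png

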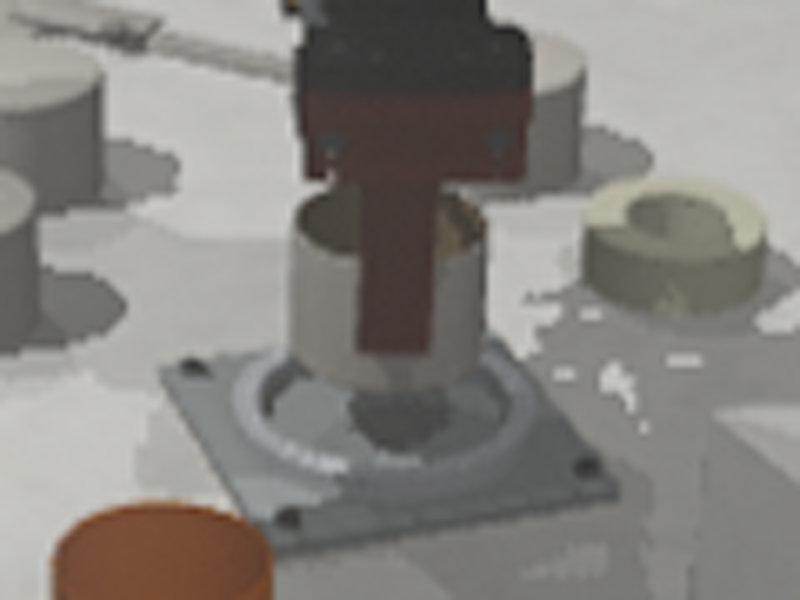

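```bash
python3 -c "
from m import *
f=lambda X:(proj(S,X)-[210,140]+.5)*6.667-.5
th=np.linspace(0,2*np.pi,181)
def box(c,r,z):
  P=np.array([f(np.array([c[0]+r*np.cos(t),c[1]+r*np.sin(t),z])) for t in th]);return P.min(0).round(0),P.max(0).round(0)
for n,c,r,z in (('ring out',(527,198),50,16),('ring bore',(527,198),42,16),('cup rim',(527.7,200.8),32,47+35.1),('cup bot',(527.7,200.8),32,35.1)): print(n,box(c,r,z))
b=cv2.imread('pics/scene9.png')[185:225,235:300]
cv2.imwrite('pics/p11.png',cv2.resize(b,(780,480),interpolation=cv2.INTER_CUBIC))"
```

```text
ring out (array([232., 328.]), array([535., 480.]))
ring bore (array([257., 339.]), array([511., 467.]))
cup rim (array([289., 175.]), array([488., 264.]))
cup bot (array([286., 300.]), array([481., 395.]))
```

View pics/p11.png

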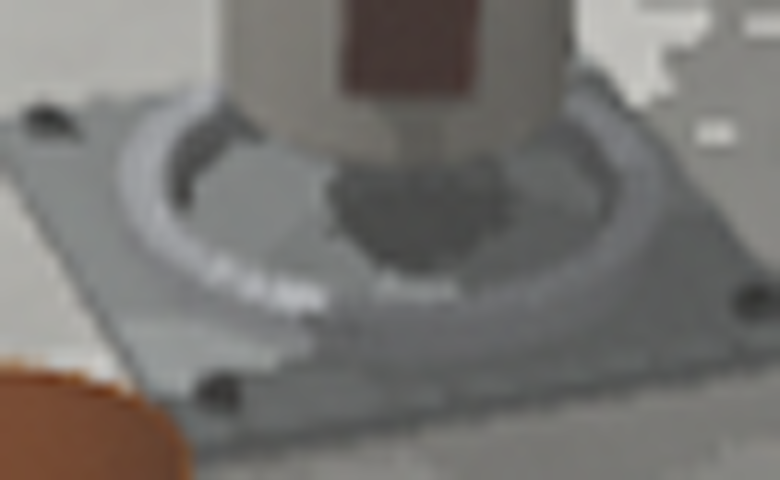

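```bash
python3 -m inch '[{"x":0,"y":-1,"z":6,"rx":0,"ry":0,"rz":0},{"x":0,"y":-1,"z":6,"rx":0,"ry":0,"rz":0},{"x":0,"y":0,"z":2,"rx":0,"ry":0,"rz":0},{"x":0,"y":0,"z":0,"rx":0,"ry":0,"rz":0}]'; python3 -c "
from h import *
go(526.5,198.5,38.6,157.5)"
```

```text
time_s: 16.05
eef_pos: [527.0, 199.2, 50.9]
tool_rot: [180.0, -0.0, 157.6]
ft_force: [-0.4, -0.1, -0.8]
opening: 62.9
t 16.05 pos [527.  199.2  50.9] rpy [ 1.8000e+02 -2.0000e-02  1.5765e+02] F [-0.4 -0.1 -0.8] op 62.9 q [ 19.  35. 107.   0.  39. -48.]
shift now [ 0.2 -0.9 12.3] turn [ 0.   -0.02  0.15] shift after turn [ 0.2 -0.9 12.3]
```

```bash
python3 -m inch '[{"x":0,"y":-1,"z":4,"rx":0,"ry":0,"rz":0},{"x":0,"y":0,"z":3,"rx":0,"ry":0,"rz":0},{"x":0,"y":0,"z":1,"rx":0,"ry":0,"rz":0},{"x":0,"y":0,"z":0,"rx":0,"ry":0,"rz":0}]'; python3 -c "
from h import *
go(526.5,198.5,38.6,157.5)"
```

```text
time_s: 16.45
eef_pos: [526.8, 198.1, 42.5]
tool_rot: [180.0, -0.0, 157.6]
ft_force: [0.2, -0.5, 0.4]
opening: 63.2
t 16.45 pos [526.8 198.1  42.5] rpy [179.98  -0.   157.63] F [ 0.2 -0.5  0.4] op 63.2 q [ 19.  35. 107.   0.  38. -48.]
shift now [0.4 0.2 3.9] turn [ 0.02 -0.    0.13] shift after turn [0.4 0.2 3.9]
```

```bash
python3 -m inch '[{"x":0,"y":0,"z":1.5,"rx":0,"ry":0,"rz":0},{"x":0,"y":0,"z":0,"rx":0,"ry":0,"rz":0}]';  python3 -m inch '[{"x":0,"y":0,"z":1,"rx":0,"ry":0,"rz":0},{"x":0,"y":0,"z":0,"rx":0,"ry":0,"rz":0}]'
```

```text
time_s: 16.65
eef_pos: [526.9, 198.2, 41.0]
tool_rot: [180.0, 0.0, 157.6]
ft_force: [-0.6, 0.2, -0.6]
opening: 63.2
time_s: 16.85
eef_pos: [527.1, 198.2, 40.0]
tool_rot: [180.0, 0.0, 157.6]
ft_force: [0.1, -0.0, -0.2]
opening: 62.9
```

```bash
python3 -m inch '[{"x":0,"y":0,"z":0.8,"rx":0,"ry":0,"rz":0},{"x":0,"y":0,"z":0,"rx":0,"ry":0,"rz":0}]';  python3 -m inch '[{"x":0,"y":0,"z":0.6,"rx":0,"ry":0,"rz":0},{"x":0,"y":0,"z":0,"rx":0,"ry":0,"rz":0}]'
```

```text
time_s: 17.05
eef_pos: [527.1, 198.3, 39.2]
tool_rot: [179.9, 0.0, 157.6]
ft_force: [0.3, -0.5, -0.5]
opening: 63.4
time_s: 17.25
eef_pos: [527.2, 198.3, 38.6]
tool_rot: [179.9, 0.0, 157.6]
ft_force: [-0.3, -0.2, -0.8]
opening: 63.5
```

```bash
python3 -m inch '[{"x":0,"y":0,"z":0.7,"rx":0,"ry":0,"rz":0},{"x":0,"y":0,"z":0,"rx":0,"ry":0,"rz":0}]';  python3 -m inch '[{"x":0,"y":0,"z":0.7,"rx":0,"ry":0,"rz":0},{"x":0,"y":0,"z":0,"rx":0,"ry":0,"rz":0}]'; python3 -c "
from h import *
s2=snap('scene','scene10.png')
b=cv2.imread('pics/scene10.png')[155:230,220:320]
cv2.imwrite('pics/p12.png',cv2.resize(b,(800,600),interpolation=cv2.INTER_CUBIC))"
```

```text
time_s: 17.45
eef_pos: [527.3, 198.4, 38.2]
tool_rot: [179.9, 0.1, 157.6]
ft_force: [0.1, -0.1, 0.0]
opening: 63.4
time_s: 17.65
eef_pos: [527.5, 198.4, 38.3]
tool_rot: [179.9, 0.1, 157.6]
ft_force: [-0.5, -0.2, -1.4]
opening: 63.2
```

View pics/p12.png

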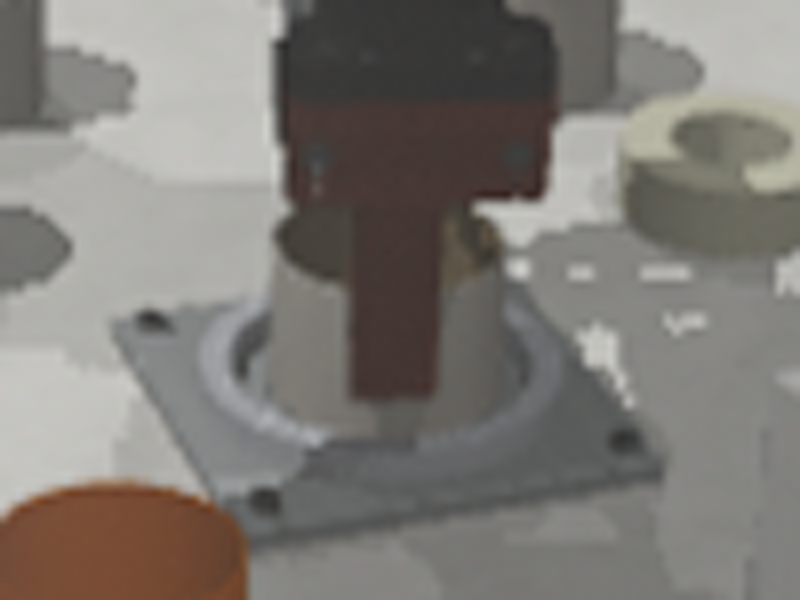

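```bash
python3 -m inch '[{"x":0,"y":0,"z":0.3,"rx":0,"ry":0,"rz":0},{"x":0,"y":0,"z":0,"rx":0,"ry":0,"rz":0},{"x":0,"y":0,"z":0,"rx":0,"ry":0,"rz":0},{"x":0,"y":0,"z":0,"rx":0,"ry":0,"rz":0}]' 90; python3 -m inch '[{"x":0,"y":0,"z":-4,"rx":0,"ry":0,"rz":0},{"x":0,"y":0,"z":-12,"rx":0,"ry":0,"rz":0},{"x":0,"y":0,"z":-20,"rx":0,"ry":0,"rz":0},{"x":0,"y":0,"z":-25,"rx":0,"ry":0,"rz":0},{"x":0,"y":0,"z":-25,"rx":0,"ry":0,"rz":0},{"x":0,"y":0,"z":-20,"rx":0,"ry":0,"rz":0},{"x":0,"y":0,"z":-10,"rx":0,"ry":0,"rz":0}]'; python3 -c "
from h import *
go(350,350,150,157.5)"
```

```text
time_s: 18.1
eef_pos: [527.5, 198.4, 37.6]
tool_rot: [179.9, 0.1, 157.6]
ft_force: [-0.5, 0.4, 0.6]
opening: 79.3
time_s: 18.8
eef_pos: [526.5, 198.0, 160.4]
tool_rot: [180.0, -0.0, 157.6]
ft_force: [0.9, -0.1, -0.3]
opening: 79.1
t 18.8 pos [526.5 198.  160.4] rpy [ 1.7999e+02 -2.0000e-02  1.5763e+02] F [ 0.9 -0.1 -0.3] op 79.1 q [ 19.  25. 104.   0.  51. -48.]
shift now [221.   73.4  10.5] turn [ 0.01 -0.02  0.13] shift after turn [221.2  72.9  10.4]
```

Move aside for a clear top view.

```bash
python3 -m inch '[{"x":10,"y":5,"z":-2,"rx":0,"ry":0,"rz":0},{"x":20,"y":14,"z":-1,"rx":0,"ry":0,"rz":0},{"x":25,"y":22,"z":-1,"rx":0,"ry":0,"rz":0},{"x":25,"y":28,"z":-1,"rx":0,"ry":0,"rz":0},{"x":25,"y":28,"z":-1,"rx":0,"ry":0,"rz":0},{"x":25,"y":28,"z":-1,"rx":0,"ry":0,"rz":0},{"x":20,"y":28,"z":-1,"rx":0,"ry":0,"rz":0},{"x":15,"y":22,"z":-1,"rx":0,"ry":0,"rz":0},{"x":8,"y":12,"z":-1,"rx":0,"ry":0,"rz":0},{"x":0,"y":0,"z":0,"rx":0,"ry":0,"rz":0}]'; python3 -c "
from h import *
print(ctrl.observe()['eef_pos'])
snap('top','top3.png');s2=snap('scene','scene11.png')
a=cv2.imread('pics/top3.png')[140:260,210:410];b=cv2.imread('pics/scene11.png')[155:230,220:320]
cv2.imwrite('pics/p13.png',np.hstack([cv2.resize(a,(480,300),interpolation=cv2.INTER_CUBIC),cv2.resize(b,(320,300),interpolation=cv2.INTER_CUBIC)]))
a=cv2.imread('pics/top3.png')[145:210,220:290];cv2.imwrite('pics/p14.png',cv2.resize(a,(560,520),interpolation=cv2.INTER_CUBIC))"
```

```text
time_s: 19.8
eef_pos: [427.1, 446.3, 167.3]
tool_rot: [-179.7, -0.2, 157.5]
ft_force: [0.2, -0.8, -0.2]
opening: 78.9
[427.12418501 446.34969248 167.31934268]
```

View pics/p13.png

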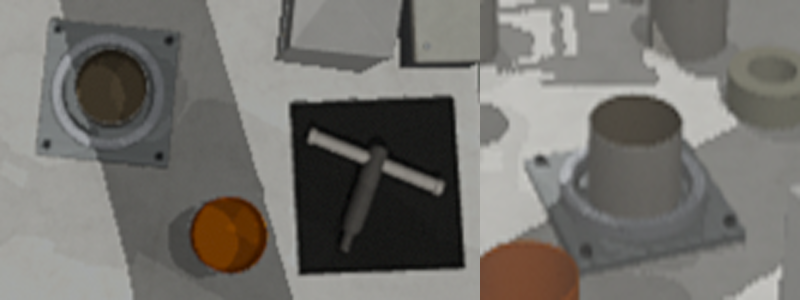

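View pics/p14.png

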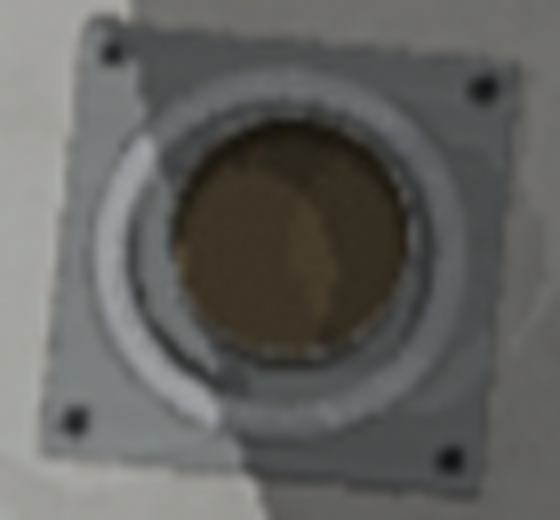

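```bash
python3 -c "
from m import *
q=lambda u,v:(220+(u+.5)/8-.5,145+(v+.5)/8-.5)
r=ray(T,*q(281,251),16);print('ring',r)
for z in (8,16): print('cup rim if base',z,ray(T,*q(292,240),47+z))
k=lambda u,v:(210+(u+.5)/2.4-.5,140+(v+.5)/2.5-.5)
fit([(T,k(313,138),(49,56,12)),(T,k(438,187),(-10,-56,12)),(T,k(346,246),(-53,38,12))],[445,-41,0.],'key')
fit([(T,k(u,v),l) for (u,v),l in zip([(291,103),(451,98),(464,266),(300,272)],[(75,75,3),(75,-75,3),(-75,-75,3),(-75,75,3)])],[445,-41,0.],'mat')
"
```

```text
ring [529.64302464 199.8730434   16.        ]
cup rim if base 8 [527.51631379 196.96547613  55.        ]
cup rim if base 16 [526.47833776 196.9884683   63.        ]
key [445.8 -41.6] 5.6 res [[-1.2, -1.6], [2.2, -0.0], [-0.2, 1.5]]
mat [445.3 -41.2] 1.2 res [[-0.9, -0.6], [1.0, -1.3], [0.6, 0.7], [-0.7, 1.0]]
```

```bash
python3 -c "
from h import *
o=ctrl.observe();print(o['time_s'],o['ft_force'].round(1),abs(o['dq']).max());print(ctrl.job_done())"
```

```text
19.9 [ 0.4 -1.3  0.1] 1.4910200164706504
the job is handed in; nothing more can be done
None
```

The chuck key is on the tool mat and the mouth-up cup is standing in the nest. I handed the job in at 19.9 s; the system reports no verdict.

**Key:** It lies flat on the mat. In the last top picture its origin is about 1 mm from the mat's centre (limit 45 mm).

**Cup:** It stands upright inside the ring, about 3.6 mm off the axis (limit 13 mm). It stopped going down with the gripper at 38.2 mm, against 38.6 mm expected for the seat, so I take it to be right down. The wrist force showed no clear rise at that point.

**Robot:** It ended well clear of everything, with wrist force near zero.

**What disagreed:**
- **Setting the key down:** The key touched the mat about 4 mm earlier than I expected, probably because it sat lower in the fingers. My check push reached 51 N at the wrist (limit 120 N). I backed off and opened the fingers while still pressing lightly, at about 25 N or less.
- **Cameras:** The two cameras differed by about 2 to 4 mm. I used averages and checked them against the fingers in the scene picture.

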